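# Fit a recessed pull into a door stile

## Task

Fit the larger recessed pull into the pocket of the clamped door stile, open side up: it lies open side down on the bench, so it has to be turned over first. Push it in against the pocket's springs until its rim lies flat on the wood all round, let go, and leave the smaller pull where it lies.

Things in the scene. Friction and masses are not known exactly. Their poses are not given: they have to be found in the camera images.
- pull_center (a point): Centre (18 mm from either face, on the axis) of the larger recessed pull: a plain aluminium rectangular cup with a flat rim, 36 mm overall, 0.2 to 0.3 kg. Rim 70 (x) x 58 (y) x 6 mm; cup outside 56 (x) x 44 (y) mm, 30 mm below the rim. z points out of the CLOSED bottom: up while it lies open side down (the start), down once it lies open side up.
- pull_rim (a point): Same pull, same axes: the point on its axis in the rim's seating face, where rim meets cup, 12 mm from the centre towards the open side. The cup's walls and floor are 4 mm, its open cavity 48 (x) x 36 (y) mm. Set on a long (70 mm) side it rests stably on the rim's edge and the cup's edge, and from there can be tipped onto its closed bottom.
- small_pull_center (a point): Centre of the smaller pull, to be left alone: same form, material and axes, also open side down. Rim 52 x 42 x 6 mm, cup 40 x 30 mm, 30 mm overall. At the start the bench is clear within 80 mm of the centre of either pull.
- pocket (a point): Centre of the pocket's mouth in the top face of the fixed door stile. x, y along the pocket's sides, z up. Pocket 59 (x) x 47 (y) mm, 34 mm deep: 1.5 mm play each side of the cup. At each x end a leaf spring leans inwards, 3.5 mm at 29 mm depth: by its weight the pull stays about 10 mm or more proud; pushing it home takes 5 to 15 N. Either way round (half turn) will do.
- stile: The fixed door stile, a light wood board 340 (x) x 140 (y) x 44 mm, flat on the bench; origin under its centre, straight below the pocket's centre; z up. A clamp holds it at each x end: the clamps begin 125 mm from the pocket's centre along x and rise up to 62 mm above the board.
Mind the look-alikes: they are no part of the job. What is shaped like the part that bears pull_center but blue or yellow is not meant.

How it is judged (in metres and radians):
At the end, for the whole second after the job is handed in: The larger pull sits in the stile's pocket open side up (its axis within 3 degrees of vertical), its rim's seating face no more than 1.5 mm above the wood, centred within 4 mm and square within 4.5 degrees, at rest and released; the smaller pull is within 20 mm of where it lay (angle between pull_center's own z axis and vertical above 3.09 rad and z of pull_rim in the frame of pocket between -0.003 and 0.0015 m and horizontal distance between pull_rim and pocket below 0.004 m and angle between the x axis of pull_center and the x axis of pocket, either way round below 0.08 rad and linear speed of pull below 0.01 m/s and distance of small_pull_center from where it was at the start of the episode below 0.02 m); the robot touches nothing.
It also fails if it takes over 72 s, if anything falls off the work surface, if the arm or the gripper's body presses on something with over 40 N, if the wrist force passes 120 N, or if a joint passes its speed limit or range.

## Robot

A 6-joint arm with a two-finger parallel gripper is mounted at the origin on the work surface. World frame = base frame: x ahead of the robot, y to its left, z up, the work surface at z = 0. Lengths are in m, angles in degrees, forces in N, time in s.
With the tool pointing down it reaches from about 0.4 to 0.825 m from the base axis. Payload 7 kg.
Tool frame: the origin (TCP) lies at the very end of the fingers, on their centre line; the grasp point (between the pads) lies 19 mm behind it; x points along the fingers, z is the direction in which the jaws open and shut, and the axes are right-handed (so a half turn about x gives the same grasp; the last joint's range is limited). The gripper opens to 88 mm and grips with 3 to 60 N. Pads are 19 mm wide; open, the fingers measure 130 mm over their backs; the gripper's body (78 mm by 193 mm) begins 47 mm behind the grasp point.
Start: joints at [-51.79, 20.546, 0.682, 0, -70.136, -16.507], TCP at [0.25, -0.627, 0.227] pointing down, gripper open.
Joint ranges: [-176.03, 176.03], [-82.01, 121.73], [-58.28, 71.71], [-173.87, 95.51], [-174.79, -0.11], [-173.66, 173.66]. Speed limits (degrees/s): [136.94, 136.94, 172.46, 180, 180, 180].

## Interface

Orientations are given as [roll, pitch, yaw] about the fixed x, y, z axes, in that order (R = Rz(yaw) Ry(pitch) Rx(roll)).
In Python, from plant import sensors, cams, workorder gives the robot as it stands. The module is installed in compiled form; this text tells all that it offers.
- The arm moves only by the shell command python3 -m handwheel 'ROWS' [OPENING] [FORCE]. ROWS is JSON, one flat list of numbers, 4 for each row, row after row: the shift along the tool's x, y, z in cm, then the turn about the tool's x in degrees. A call has exactly 10 rows; each row is the pose to reach, as a shift and turn from the pose commanded when the call began, along the tool's axes at that moment; what a row does not reach only later rows make up. A row lasts 1/8 s, in which the tool goes at most 62.5 mm and 10.7 degrees, less where a joint would pass 70% of its speed; a pose out of reach is approached as far as the arm can. A call with a gripper value outside its range is refused whole. OPENING is the finger opening in cm, from 0 to 8.76, set as the call begins (- or left out, the last holds). The fingers move at their own pace and stop on an object; FORCE is the grip in N (left out, the last holds). Time passes only in rows, so rows that repeat a pose let the fingers close, or fill a call up. It gives the time, the measured TCP pose, the force and the opening at its end, in the units of the state.
- sensors.get_state(): the state, without advancing time (a new reading comes with each control period).
- cams.capture(name): name is "scene" or "side" or "wrist"; returns a dict with "image" (480x640x3 uint8, red, green, blue), "fov_y" (degrees; the focal length in pixels is half the picture's height over the tangent of half this angle, whatever the lens; pixels are square), "cx", "cy" (the principal point, pixels), "xyz" and "rotation" of the camera in the world. Camera axes: x right, y down, z forward; pixel columns grow to the right and rows downward; lengths in m; the calibration is good to about 2 mm. A picture is of the moment at which its call begins. There is no depth.
- workorder.close_job(): hands the job in, once; it reports no verdict.
The state is a dict: "time_s": time; "joints": joint angles; "qd": joint speeds; "joint_torque": joint torques, N m; "tcp_pos": TCP position; "eef_rot": TCP orientation; "contact_force": force on the tool from outside, world axes, zero at the start; "moment": the same for the moment, N m; "gripper_width": finger opening in m.
Only numpy, scipy, OpenCV 4.12 (cv2) and the standard library are available. Lean on these libraries where they do the work, as an engineer would, in place of code of your own. Each camera call takes 0.05 s, during which the arm holds its last target.

## Working session

There is one attempt and no reset: what is moved stays moved. The work goes in short steps, Python scripts to look and compute and a shell command to move; the robot and the scene stay as the last step left them, time stands still between calls to the robot, and variables do not carry over. Pictures are saved under pics/ and viewed, and the job is handed in when it is done.

```bash
mkdir -p pics; python3 - <<'E'
from plant import sensors, cams
import cv2
s=sensors.get_state(); print(s)
for n in ["scene","side","wrist"]:
    c=cams.capture(n); cv2.imwrite(f"pics/{n}0.png",c["image"][:,:,::-1]); print(n,{k:v for k,v in c.items() if k!="image"})
E
```

```text
{'time_s': 0.0, 'joints': array([-5.17885182e+01,  2.05905955e+01,  6.34273354e-01, -1.86914560e-02,
       -7.01362385e+01, -1.65081297e+01]), 'qd': array([ 0.00395251,  0.10076433,  0.00372272,  0.1068695 , -0.15785187,
        0.01959565]), 'joint_torque': array([ 1.22804955e-03, -5.82709301e+01,  2.93069923e+01,  6.99733436e+00,
        7.13152884e-03, -1.55264620e-04]), 'tcp_pos': array([ 0.24941762, -0.62670714,  0.22564046]), 'eef_rot': array([  5.76068441,  89.90578573, 117.45767121]), 'contact_force': array([ 0.24001803,  0.94551449, -0.45777943]), 'moment': array([-0.02020892,  0.00180784, -0.04328237]), 'gripper_width': 0.08746938316327175}
scene {'fov_y': 42.78619519799376, 'cx': 316.65763249627264, 'cy': 227.28818625073777, 'xyz': array([0.88120674, 0.48822185, 1.05073032]), 'rotation': array([-146.7395284 ,    0.20502881,  138.51845768])}
side {'fov_y': 50.52104942230824, 'cx': 324.4555803674509, 'cy': 245.9256174242241, 'xyz': array([0.09210328, 0.78480697, 0.52231448]), 'rotation': array([-119.72395241,    1.10622807, -154.56240647])}
wrist {'fov_y': 65.84671661409634, 'cx': 320.63705200918366, 'cy': 235.81264651787606, 'xyz': array([ 0.17642308, -0.6576316 ,  0.38496031]), 'rotation': array([ 1.62875809e+02, -1.09241886e-01,  1.11707823e+02])}
```

View pics/scene0.png

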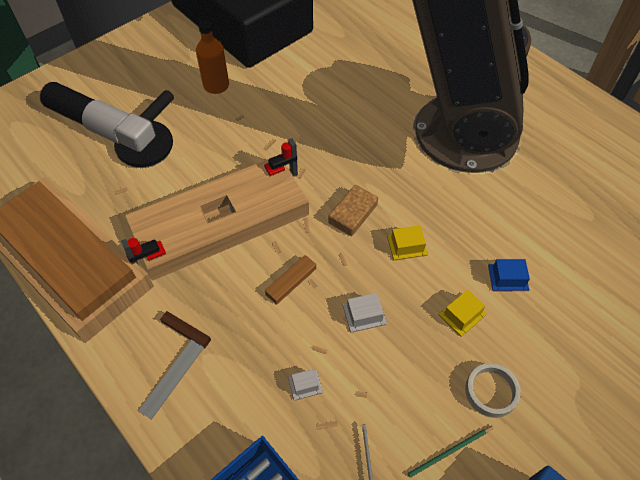

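View pics/side0.png

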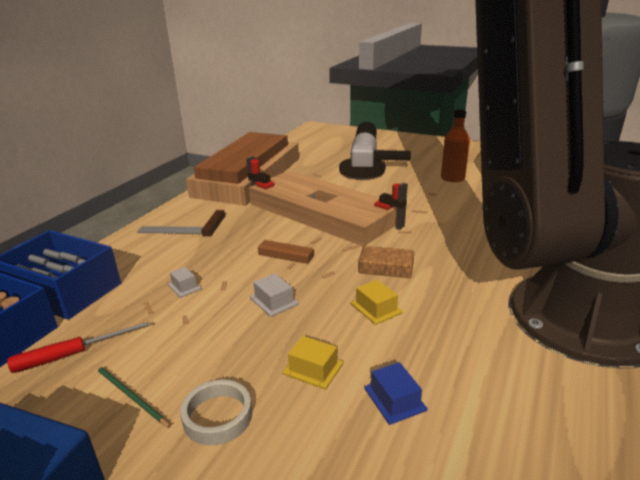

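View pics/wrist0.png

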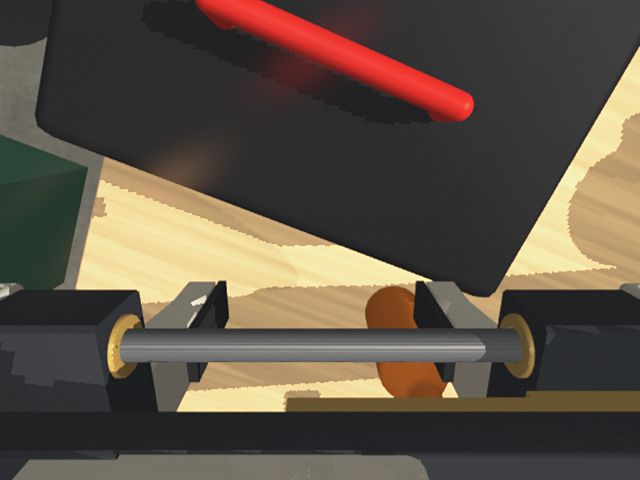

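Grey cups in the scene view: A at (364,312) and B at (305,383). The yellow cups at (407,241) and (464,312) and the blue one at (510,273) are look-alikes. A is the larger of the two greys, so it should be the target. I'll confirm that with a crop and measurements.

```bash
cat > h.py <<'E'
import numpy as np, cv2
from scipy.spatial.transform import Rotation as R
from plant import sensors, cams
def Rm(rpy): return R.from_euler('xyz',rpy,degrees=True).as_matrix()
def cam(n,save=None):
    c=cams.capture(n); c['R']=Rm(c['rotation']); c['f']=240/np.tan(np.radians(c['fov_y']/2))
    if save: cv2.imwrite(f'pics/{save}.png',c['image'][:,:,::-1])
    return c
def ray(c,p,z):
    p=np.atleast_2d(np.asarray(p,float)); d=np.c_[(p[:,0]-c['cx'])/c['f'],(p[:,1]-c['cy'])/c['f'],np.ones(len(p))]@c['R'].T
    return c['xyz']+d*((z-c['xyz'][2])/d[:,2])[:,None]
def proj(c,P):
    q=(np.atleast_2d(P)-c['xyz'])@c['R']; return np.c_[q[:,0]/q[:,2]*c['f']+c['cx'],q[:,1]/q[:,2]*c['f']+c['cy']]
def crop(c,name,x0,y0,w,h,k):
    cv2.imwrite(f'pics/{name}.png',cv2.resize(np.ascontiguousarray(c['image'][y0:y0+h,x0:x0+w,::-1]),None,fx=k,fy=k,interpolation=cv2.INTER_CUBIC))
E
python3 - <<'E'
from h import *
c=cam('scene'); crop(c,'c_scene',270,270,140,140,4); crop(c,'c_pocket',110,130,220,150,3.5)
s=cam('side'); crop(s,'c_side',150,240,180,100,4)
E
```

```text
(no output)
```

View pics/c_scene.png

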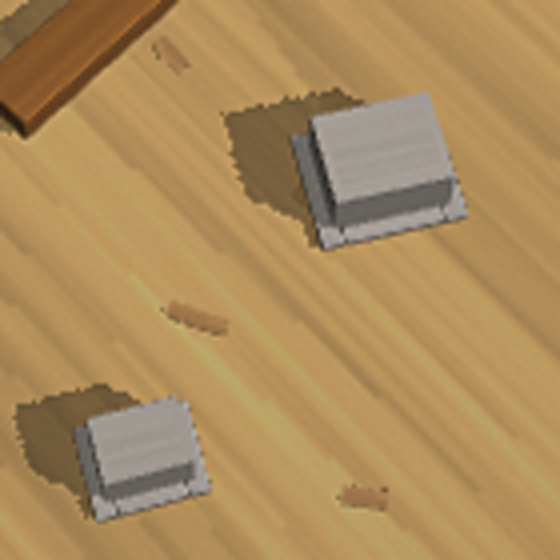

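View pics/c_pocket.png

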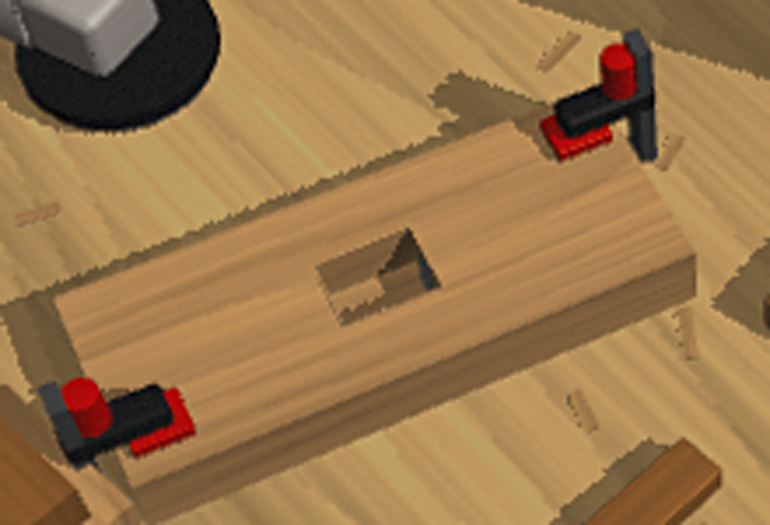

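View pics/c_side.png

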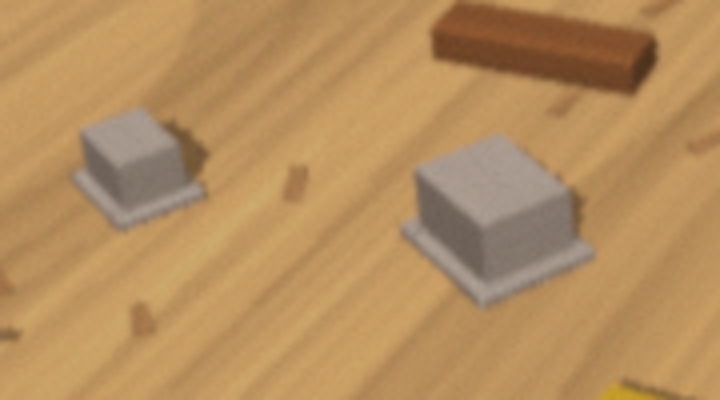

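The crop confirms it: the grey cup at (364,312) is clearly larger than the one at (305,383). Next I'll locate it and the pocket.

```bash
python3 - <<'E'
from h import *
c=cam('scene')
def quad(name,c,pts,o,k,z):
    p=np.array(pts)/k+np.array(o)-0.5*0; P=ray(c,p,z)[:,:2]
    e=np.roll(P,-1,0)-P; print(name,'cen',P.mean(0).round(4),'len',np.linalg.norm(e,axis=1).round(4),'ang',np.degrees(np.arctan2(e[:,1],e[:,0])).round(1))
quad('big top',c,[(310,115),(430,95),(453,182),(335,207)],(270,270),4,.036)
quad('small top',c,[(86,420),(180,398),(194,460),(103,486)],(270,270),4,.030)
quad('pocket',c,[(317,267),(407,229),(440,287),(343,325)],(110,130),3.5,.044)
quad('stile top',c,[(55,297),(508,122),(697,252),(140,485)],(110,130),3.5,.044)
P=ray(c,np.array([(295,135),(325,243),(467,212)])/4+270,.006)[:,:2]; print('rim',P.round(4),(P[0]+P[2])/2)
s=cam('side')
quad('big top side',s,[(415,175),(500,135),(573,182),(485,222)],(150,240),4,.036)
P=ray(s,np.array([(402,230),(485,295),(593,253)])/4+(150,240),.006)[:,:2]; print('rim side',P.round(4),(P[0]+P[2])/2)
crop(s,'c_side2',230,150,200,100,4)
E
```

```text
big top cen [0.4921 0.1771] len [0.0566 0.0447 0.0551 0.047 ] ang [ 148.9   58.8  -28.7 -119.2]
small top cen [0.6625 0.2058] len [0.0416 0.0281 0.0402 0.0299] ang [ 152.1   60.9  -25.3 -116.3]
pocket cen [ 0.566  -0.1735] len [0.0564 0.0467 0.0589 0.0443] ang [ 167.    76.9  -15.4 -106.3]
stile top cen [ 0.5778 -0.1773] len [0.2815 0.1497 0.3359 0.1398] ang [ 165.3   98.4  -14.3 -102.9]
rim [[0.5061 0.1354]
 [0.5331 0.1847]
 [0.4734 0.217 ]] [0.48976329 0.17622299]
big top side cen [0.4897 0.1743] len [0.0456 0.051  0.045  0.0487] ang [-112.5  157.6   64.5  -21.5]
rim side [[0.5301 0.188 ]
 [0.4731 0.2134]
 [0.4457 0.1691]] [0.48793692 0.17851987]
```

View pics/c_side2.png

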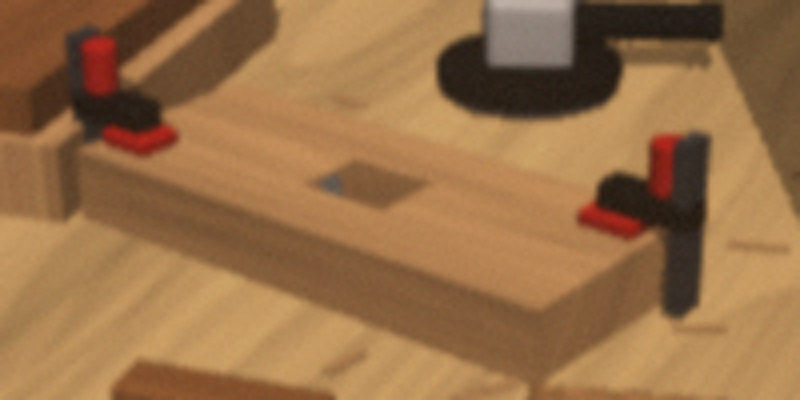

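```bash
python3 - <<'E'
from h import *
c=cam('scene')
for n,p in dict(cork=(353,212),yellow1=(407,250),yellow2=(463,318),wood=(291,280),small=(305,388),cork_l=(329,225),cork_r=(372,215),wood_r=(316,262)).items(): print(n,ray(c,p,0.01)[0].round(3))
b=np.array([.490,.177])
for a in (61,241):
    for d in (.06,.1,.13): 
        q=b+d*np.array([np.cos(np.radians(a)),np.sin(np.radians(a))]); print(a,d,q,np.hypot(*q),proj(c,[*q,0]).round())
s=sensors.get_state(); M=Rm(s['eef_rot']); print(M.round(4))
E
```

```text
cork [ 0.351 -0.004  0.01 ]
yellow1 [0.334 0.134 0.01 ]
yellow2 [0.362 0.305 0.01 ]
wood [0.549 0.032 0.01 ]
small [0.668 0.211 0.01 ]
cork_l [ 0.409 -0.013  0.01 ]
cork_r [0.327 0.027 0.01 ]
wood_r [0.487 0.034 0.01 ]
61 0.06 [0.51908858 0.22947718] 0.5675497583913902 [[374. 344.]]
61 0.1 [0.53848096 0.26446197] 0.5999182281085278 [[380. 365.]]
61 0.13 [0.55302525 0.29070056] 0.6247749551173913 [[384. 381.]]
241 0.06 [0.46091142 0.12452282] 0.477436144159483 [[357. 287.]]
241 0.1 [0.44151904 0.08953803] 0.4505065144735694 [[352. 270.]]
241 0.13 [0.42697475 0.06329944] 0.431641350496059 [[348. 257.]]
[[-1.000e-04 -9.291e-01 -3.697e-01]
 [ 3.000e-04 -3.697e-01  9.291e-01]
 [-1.000e+00  0.000e+00  3.000e-04]]
```

```bash
python3 -m handwheel '[-4,-3,2,-4, -5,-8,5,-8, -5,-13,9,-14, -5,-18,12.6,-20, -5,-23,16,-26, -5,-28,19.6,-32, -5,-33,23,-39, -5,-38,26.6,-39, -5,-42,29.5,-39, -5,-44.8,31.4,-39]' 8.76; python3 - <<'E'
from h import *
c=cam('wrist','w1'); print(c['xyz'],proj(c,[[.566,-.1735,.044],[.49,.177,.036]]))
E
```

```text
time_s: 1.65
tcp_pos: [0.5507, -0.1676, 0.2767]
eef_rot: [-139.5, 90.0, 11.3]
contact_force: [-0.2, -0.8, -0.9]
gripper_width: 0.0874
[ 0.51277042 -0.23850283  0.43593694] [[306.92477985 201.76254711]
 [490.40055298 402.05753024]]
```

View pics/w1.png

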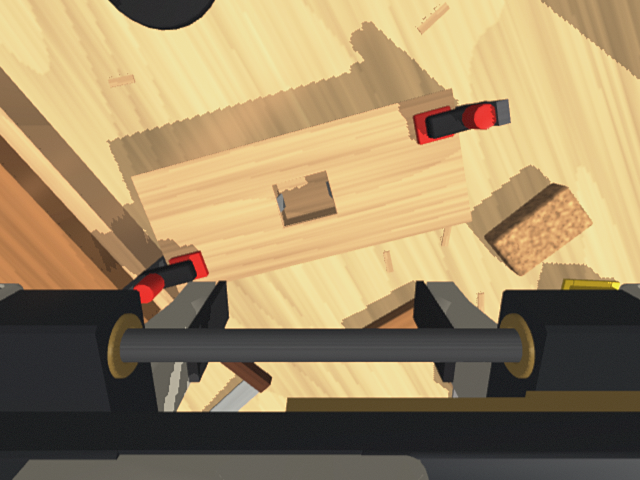

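The wrist view shows the pocket clearly, with corners near (274,186), (329,172), (336,212) and (283,226). I'll refine these.

```bash
python3 - <<'E'
import cv2
im=cv2.imread('pics/w1.png')
cv2.imwrite('pics/w1c.png',cv2.resize(im[155:245,250:360],None,fx=7,fy=6.5,interpolation=cv2.INTER_CUBIC)); cv2.imwrite('pics/w1c.png',cv2.resize(im[160:240,255:355],None,fx=7,fy=7,interpolation=cv2.INTER_CUBIC))
E
```

```text
(no output)
```

View pics/w1c.png

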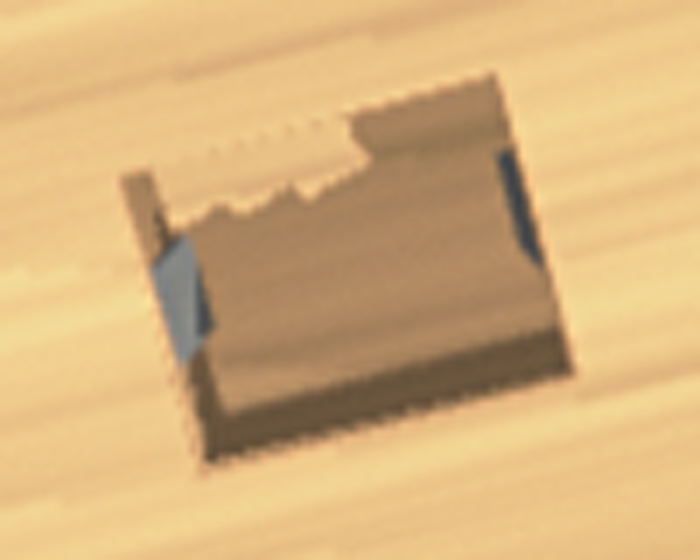

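```bash
python3 - <<'E'
from h import *
c=cam('wrist')
p=(np.array([(121,177),(495,73),(574,375),(205,463)])+.5)/7-.5+(255,160)
P=ray(c,p,.044)[:,:2]; e=np.roll(P,-1,0)-P
print(P.round(4),P.mean(0),np.linalg.norm(e,axis=1),np.degrees(np.arctan2(e[:,1],e[:,0])))
s=sensors.get_state(); M=Rm(s['eef_rot']); print(s['tcp_pos'],M.round(4),s['joints'])
t=np.array([.490,.177])-.026*np.array([.485,.875]); d=np.r_[t,.20]-s['tcp_pos']; print(t,M.T@d)
E
```

```text
[[ 0.5913 -0.2055]
 [ 0.5342 -0.1916]
 [ 0.546  -0.145 ]
 [ 0.6032 -0.1607]] [ 0.56865868 -0.17567197] [0.05873599 0.04809152 0.05934248 0.04641111] [ 166.29468679   75.81985349  -15.33640622 -104.91646418]
[ 0.55128532 -0.16711341  0.27631661] [[ 1.000e-04 -4.866e-01 -8.736e-01]
 [ 2.000e-04 -8.736e-01  4.866e-01]
 [-1.000e+00 -3.000e-04 -0.000e+00]] [ 2.57516007e+00  9.61194539e+00 -7.64792931e+00 -1.36734185e-02
 -7.27312597e+01 -3.16885820e+01]
[0.47739 0.15425] [ 0.07638134 -0.24477212  0.22093368]
```

```bash
python3 -m handwheel '[0,-4,3.6,0, 1,-8,7.2,0, 2.5,-12,10.8,0, 4,-16,14.4,0, 5.5,-20,18,0, 7,-23.5,21.2,0, 7.6,-24.5,22.1,0, 7.6,-24.5,22.1,0, 7.6,-24.5,22.1,0, 7.6,-24.5,22.1,0]' ; python3 - <<'E'
from h import *
c=cam('wrist','w2'); print(c['xyz'],c['rotation'],proj(c,[[.49,.177,.036]]))
E
```

```text
time_s: 3.0
tcp_pos: [0.4773, 0.1512, 0.201]
eef_rot: [-121.6, 90.0, 29.0]
contact_force: [0.3, 0.8, -0.6]
gripper_width: 0.0874
[0.43913515 0.0803688  0.36016474] [1.62819811e+02 1.07415769e-04 1.50631537e+02] [[323.95719129 245.06560007]]
```

View pics/w2.png

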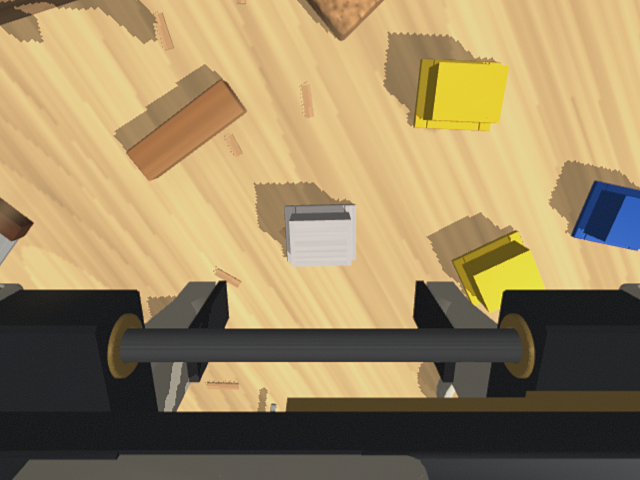

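The pull appears nearly square to the tool at about (321,235).

```bash
python3 - <<'E'
import cv2
im=cv2.imread('pics/w2.png')
cv2.imwrite('pics/w2c.png',cv2.resize(im[195:275,270:370],None,fx=7,fy=7,interpolation=cv2.INTER_CUBIC))
E
```

```text
(no output)
```

View pics/w2c.png

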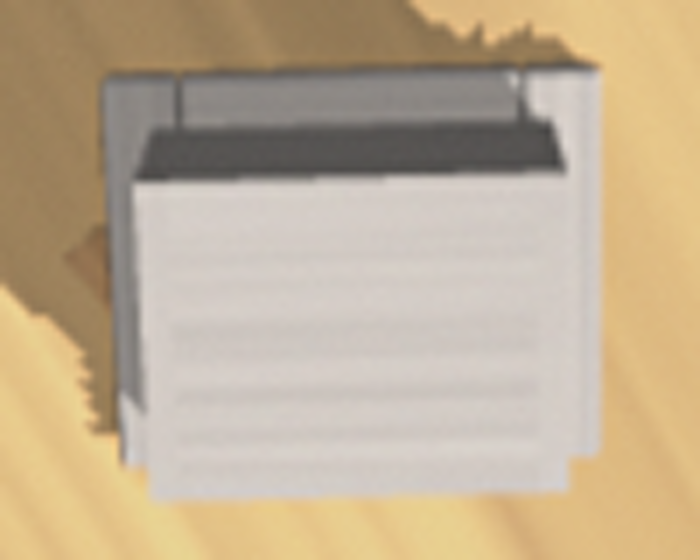

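```bash
python3 - <<'E'
from h import *
c=cam('wrist'); s=sensors.get_state(); M=Rm(s['eef_rot'])
def w(q): return (np.array(q)+.5)/7-.5+(270,195)
P=ray(c,w([(133,183),(566,171),(570,491),(152,498)]),.036)
Q=ray(c,w([(103,74),(598,66)]),.006)
e=np.roll(P,-1,0)-P; print(P.mean(0).round(4),np.linalg.norm(e,axis=1).round(4),np.degrees(np.arctan2(e[:,1],e[:,0])).round(1))
e=Q[1]-Q[0]; print(np.linalg.norm(e),np.degrees(np.arctan2(e[1],e[0])))
print('tool frame top',((P-s['tcp_pos'])@M).round(4)); print('rim far',((Q-s['tcp_pos'])@M).round(4))
print(s['tcp_pos'],M.round(3))
E
```

```text
[0.4919 0.1736 0.036 ] [0.0559 0.0443 0.056  0.0437] [ 152.3   62.7  -28.3 -117.5]
0.06892803353187779 151.57603776615738
tool frame top [[ 0.1649 -0.0053 -0.0305]
 [ 0.1649 -0.0037  0.0253]
 [ 0.1649 -0.048   0.0269]
 [ 0.1649 -0.049  -0.0291]]
rim far [[ 0.1949  0.0024 -0.037 ]
 [ 0.1949  0.0036  0.0319]]
[0.4771888  0.15136813 0.20087487] [[ 0.    -0.49  -0.871]
 [ 0.    -0.871  0.49 ]
 [-1.    -0.001 -0.   ]]
```

```bash
python3 -m handwheel '[4,0,-0.2,-1.3, 9,0,-0.2,-1.3, 13,0,-0.2,-1.3, 16,0,-0.2,-1.3, 18.5,0,-0.2,-1.3, 19.6,0,-0.2,-1.3, 19.8,0,-0.2,-1.3, 19.8,0,-0.2,-1.3, 19.8,0,-0.2,-1.3, 19.8,0,-0.2,-1.3]' && python3 -m handwheel '[0,0,0,0, 0,0,0,0, 0,0,0,0, 0,0,0,0, 0,0,0,0, 0,0,0,0, 0,0,0,0, 0,0,0,0, 0,0,0,0, 0,0,0,0]' 6.0 6; python3 - <<'E'
from h import *
c=cam('side'); crop(c,'s3',180,200,200,150,4)
E
```

```text
time_s: 4.35
tcp_pos: [0.479, 0.1514, 0.0032]
eef_rot: [-113.0, 89.9, 39.0]
contact_force: [-0.6, -1.0, 0.1]
gripper_width: 0.0875
time_s: 5.6
tcp_pos: [0.4787, 0.1511, 0.0026]
eef_rot: [-119.5, 90.0, 32.5]
contact_force: [-2.7, 1.1, 4.1]
gripper_width: 0.0696
```

View pics/s3.png

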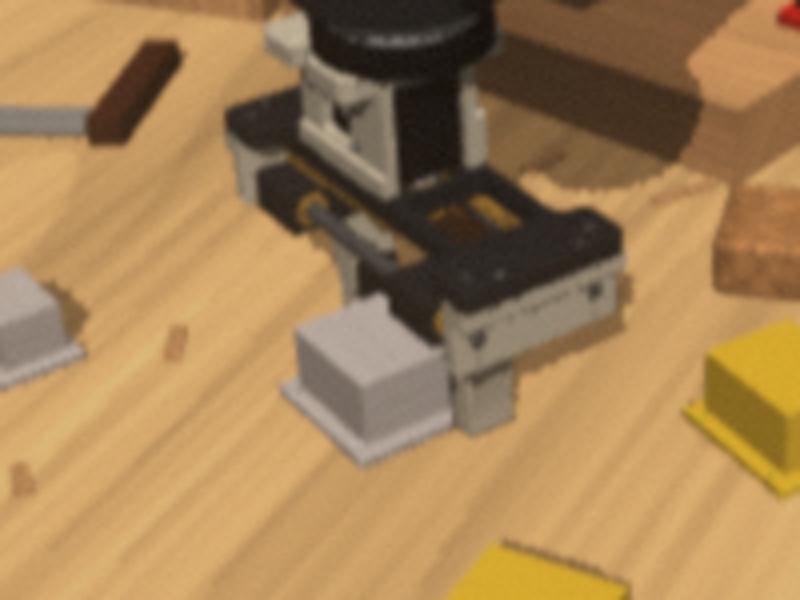

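```bash
python3 -m handwheel '[-0.5,0,0,0, -1,-0.1,0,0, -1.5,-0.25,0,0, -2,-0.4,0,0, -2.5,-0.6,0,0, -3,-0.9,0,0, -3.5,-1.3,0,0, -3.5,-1.3,0,0, -3.5,-1.3,0,0, -3.5,-1.3,0,0]' 6.0 6; python3 - <<'E'
from h import *
c=cam('side'); crop(c,'s4',180,200,200,150,4)
E
```

```text
time_s: 6.9
tcp_pos: [0.4847, 0.1625, 0.0374]
eef_rot: [80.7, 90.0, -127.3]
contact_force: [1.7, 0.3, -0.6]
gripper_width: 0.0697
```

View pics/s4.png

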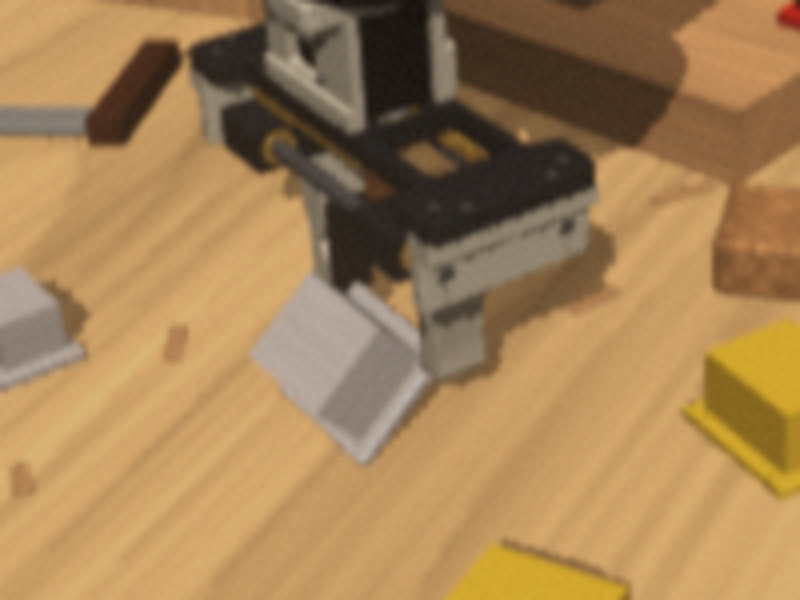

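```bash
python3 -m handwheel '[-0.5,-0.5,0,0, -1,-1.05,0,0, -1.4,-1.7,0,0, -1.7,-2.3,0,0, -1.9,-3.2,0,0, -2,-4.2,0,0, -1.96,-4.9,0,0, -1.85,-5.4,0,0, -1.85,-5.4,0,0, -1.85,-5.4,0,0]'; python3 - <<'E'
from h import *
c=cam('side'); crop(c,'s5',180,200,200,150,4)
E
```

```text
time_s: 8.2
tcp_pos: [0.5103, 0.2105, 0.0563]
eef_rot: [-112.9, 90.0, 39.2]
contact_force: [-1.5, 1.6, 5.3]
gripper_width: 0.0693
```

View pics/s5.png

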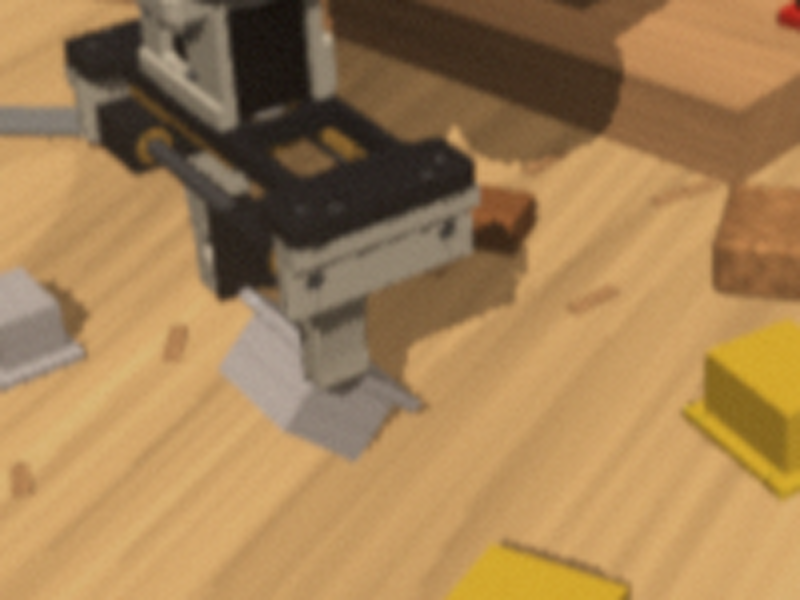

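```bash
python3 - <<'E'
from h import *
c=cam('scene'); crop(c,'c5',290,240,160,120,5)
c=cam('wrist'); cv2.imwrite('pics/w5.png',c['image'][:,:,::-1])
E
```

```text
(no output)
```

View pics/c5.png

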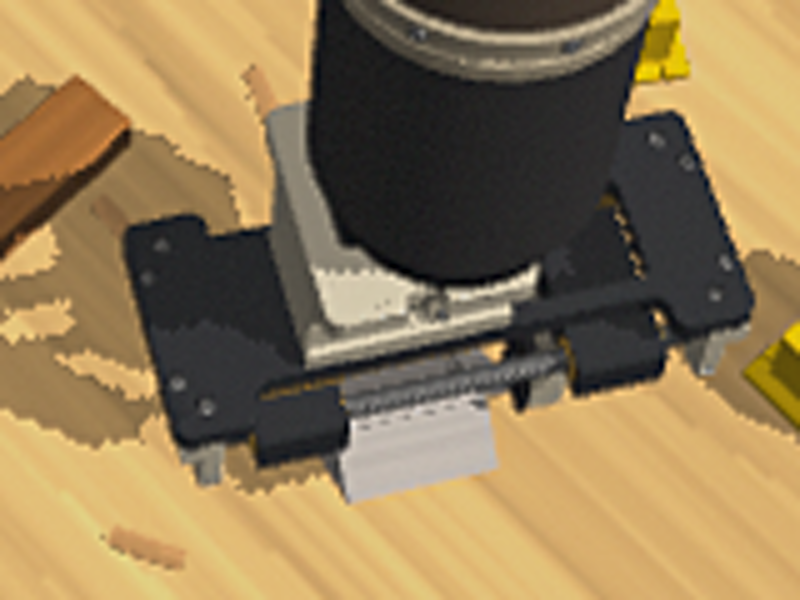

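View pics/w5.png

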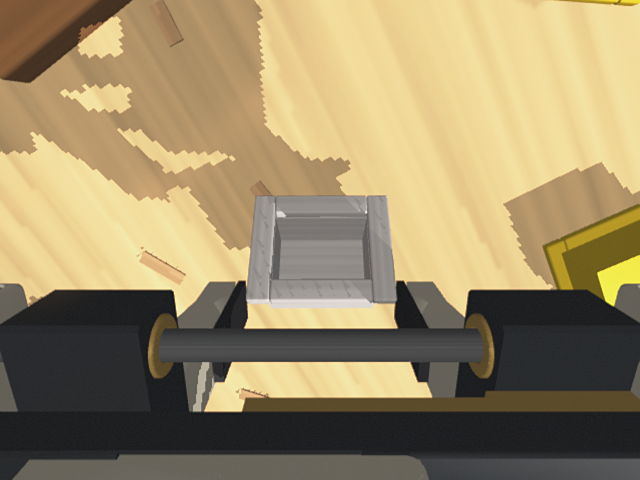

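The pull is past 90°, with its cavity facing up and towards the base (wrist view, about (320,250)). I'll continue the arc to set it on its bottom.

```bash
python3 -m handwheel '[-0.1,-0.8,0,0, -0.1,-1.6,0,0, -0.1,-2.4,0,0, 0,-3.2,0,0, 0.3,-4,0,0, 0.8,-4.7,0,0, 1.4,-5.4,0,0, 1.9,-6,0,0, 2.1,-6.3,0,0, 2.1,-6.3,0,0]'; python3 - <<'E'
from h import *
c=cam('wrist'); cv2.imwrite('pics/w6.png',c['image'][:,:,::-1])
c=cam('side'); crop(c,'s6',130,200,200,150,4)
E
```

```text
time_s: 9.6
tcp_pos: [0.5393, 0.2655, 0.0345]
eef_rot: [73.1, 89.9, -134.9]
contact_force: [1.2, 0.3, -0.3]
gripper_width: 0.0693
```

View pics/s6.png

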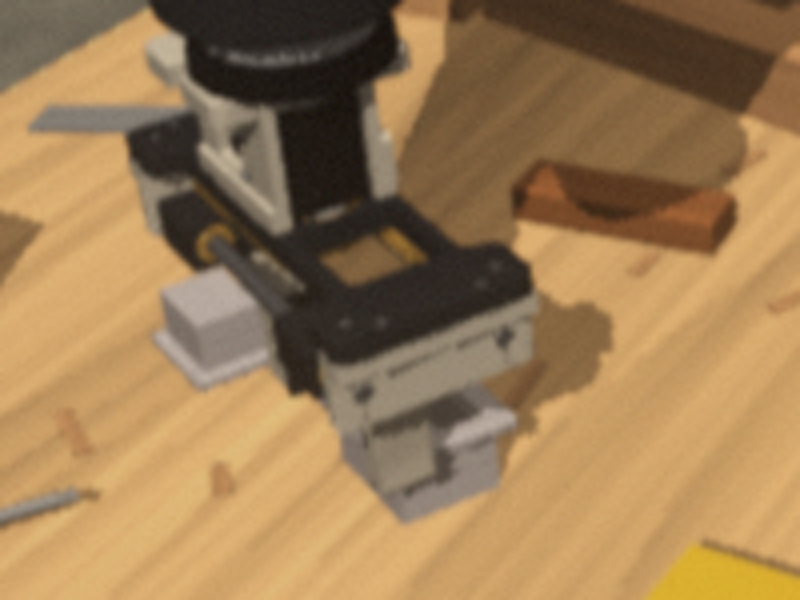

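View pics/w6.png

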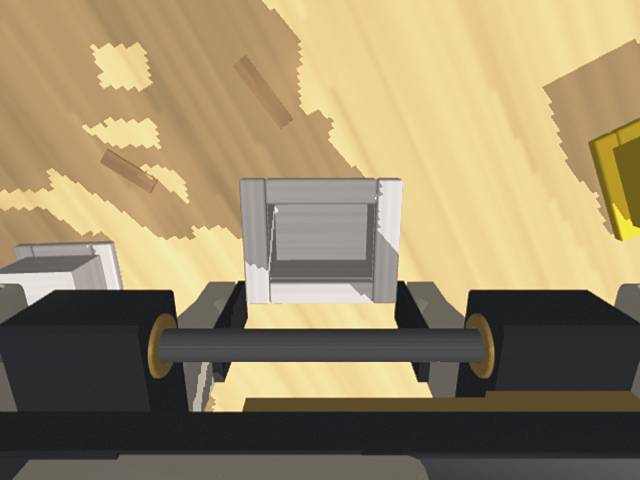

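The pull now lies flat, open side up, with its rim seen from (241,179) to (402,302) in the wrist view. Next I'll release it, rise, centre over it and turn 90° to grip its 58 mm sides.

```bash
python3 -m handwheel '[0,0,0,0, 0,0,0,0, 0,0,0,0, 0,0,0,0, -1,0,0,0, -3,0,0,0, -6,0.5,0,0, -9,1.5,0,0, -11,2.65,0,0, -11,2.65,0,0]' 8.76 && python3 -m handwheel '[0,0,0,-10, 0,0,0,-20, 0,0,0,-30, 0,0,0,-40, 0,0,0,-50, 0,0,0,-60, 0,0,0,-70, 0,0,0,-80, 0,0,0,-90, 0,0,0,-90]'; python3 - <<'E'
from h import *
c=cam('wrist','w7');s=sensors.get_state(); M=Rm(s['eef_rot']); print(s['tcp_pos'],M.round(4),s['joints'].round(1))
E
```

```text
time_s: 10.95
tcp_pos: [0.5275, 0.2424, 0.1472]
eef_rot: [-109.6, 89.8, 42.4]
contact_force: [1.0, 0.2, -1.0]
gripper_width: 0.0877
time_s: 12.2
tcp_pos: [0.5268, 0.2423, 0.1441]
eef_rot: [-25.4, 89.9, -143.5]
contact_force: [-0.6, 0.8, 0.1]
gripper_width: 0.0875
[0.52685078 0.24229211 0.14425638] [[-1.100e-03  8.811e-01 -4.729e-01]
 [-8.000e-04 -4.729e-01 -8.811e-01]
 [-1.000e+00 -6.000e-04  1.200e-03]] [ 44.   15.6 -18.   -0.  -56.6  17.8]
```

View pics/w7.png

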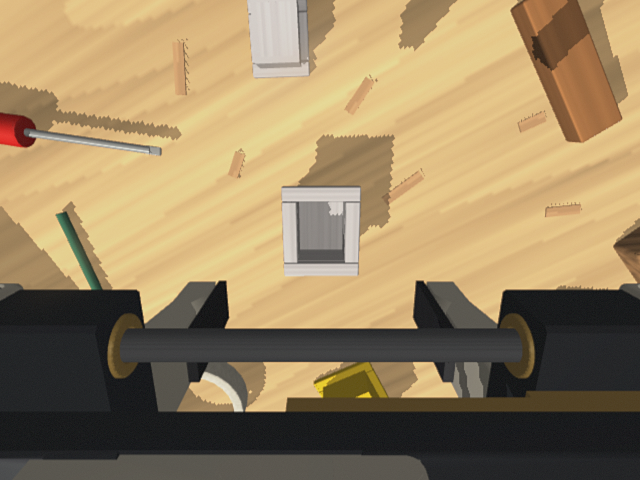

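```bash
python3 - <<'E'
from h import *
c=cam('wrist');s=sensors.get_state(); M=Rm(s['eef_rot'])
P=ray(c,[(282,186),(360,186),(358.5,275),(284.5,275.5)],.036); print(((P-s['tcp_pos'])@M).round(4),((P.mean(0)-s['tcp_pos'])@M).round(4))
E
python3 -m handwheel '[2,0,0,0, 5,0,0,0, 8,0,0,0, 10,0,0,0, 11.5,0,0,0, 12.2,0,0,0, 12.2,0,0,0, 12.2,0,0,0, 12.2,0,0,0, 12.2,0,0,0]' && python3 -m handwheel '[0,0,0,0, 0,0,0,0, 0,0,0,0, 0,0,0,0, 0,0,0,0, 0,0,0,0, 0,0,0,0, 0,0,0,0, 0,0,0,0, 0,0,0,0]' 5.0 15; python3 - <<'E'
from h import *
c=cam('wrist','w8')
E
```

```text
[[ 0.1084  0.0367 -0.0276]
 [ 0.1084  0.0367  0.029 ]
 [ 0.1085 -0.0331  0.03  ]
 [ 0.1084 -0.0336 -0.0277]] [0.1084 0.0017 0.0009]
time_s: 13.55
tcp_pos: [0.5274, 0.2427, 0.0236]
eef_rot: [161.1, 89.9, 43.1]
contact_force: [-0.4, 0.4, -0.1]
gripper_width: 0.0877
time_s: 14.8
tcp_pos: [0.5272, 0.2424, 0.023]
eef_rot: [-19.3, 90.0, -137.3]
contact_force: [0.1, -0.9, 0.1]
gripper_width: 0.0575
```

View pics/w8.png

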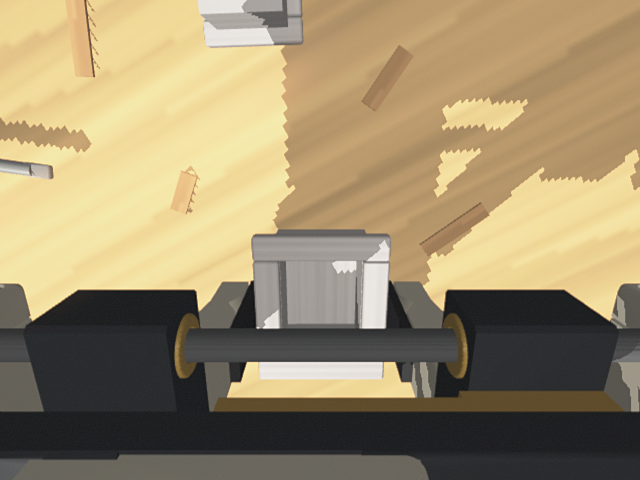

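```bash
python3 -m handwheel '[-3,0,0,0, -7,1,1.5,0, -10,4,6,0, -10,7,10.5,-3, -10,10,15,-6, -10,13,19.5,-9, -10,16,24,-12, -10,19,28.5,-13.8, -10,22,33,-13.8, -10,23.2,34.9,-13.8]' ; python3 -m handwheel '[0,0,0,0, 0,0,0,0, 0,0,0,0, 0,0,0,0, 0,0,0,0, 0,0,0,0, 0,0,0,0, 0,0,0,0, 0,0,0,0, 0,0,0,0]'; python3 - <<'E'
from h import *
c=cam('wrist','w9'); c=cam('scene','c9'); crop(c,'c9c',110,100,220,170,3.5); c=cam('side','s9'); crop(c,'s9c',230,100,200,130,4)
s=sensors.get_state(); M=Rm(s['eef_rot']); print(s['tcp_pos'],M.round(4), np.degrees(np.arctan2(M[1,1],M[0,1])))
E
```

```text
time_s: 16.1
tcp_pos: [0.5678, -0.1771, 0.1224]
eef_rot: [-85.9, 90.0, 169.8]
contact_force: [-1.1, -0.4, -2.0]
gripper_width: 0.0576
time_s: 17.35
tcp_pos: [0.5682, -0.1746, 0.1231]
eef_rot: [-20.1, 90.0, -124.3]
contact_force: [0.1, -0.2, -2.6]
gripper_width: 0.0577
[ 0.56819105 -0.17457506  0.12303748] [[-1.000e-04  9.695e-01 -2.453e-01]
 [ 0.000e+00 -2.453e-01 -9.695e-01]
 [-1.000e+00 -1.000e-04  0.000e+00]] -14.197633358353762
```

View pics/w9.png

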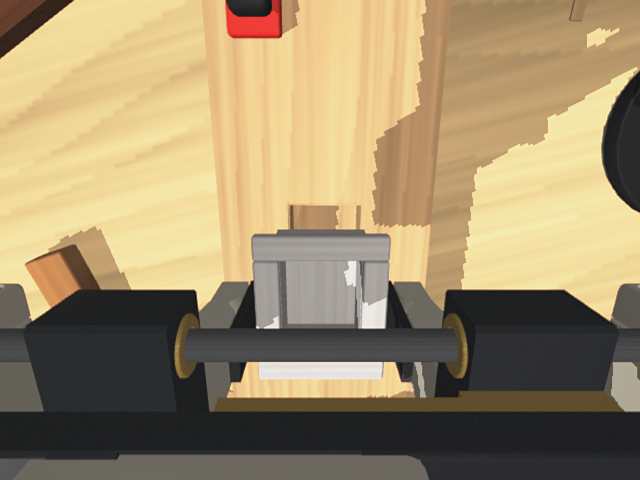

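View pics/c9c.png

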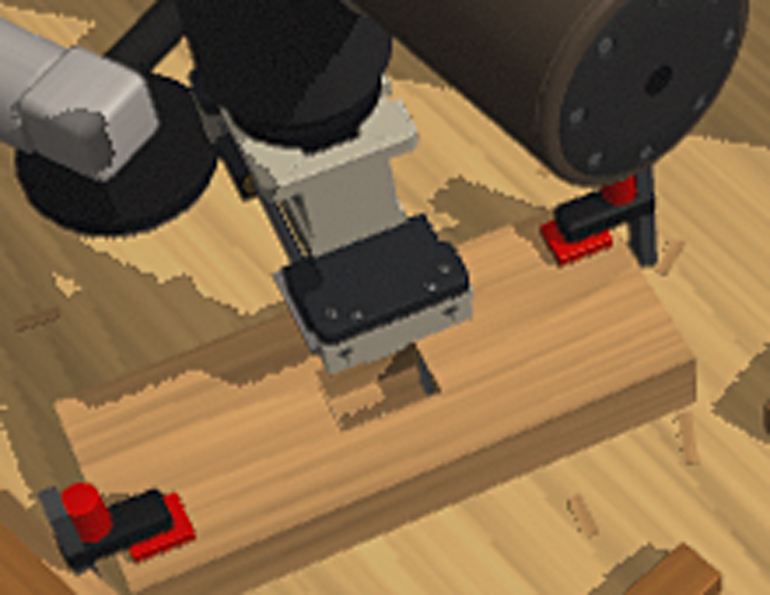

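View pics/s9c.png

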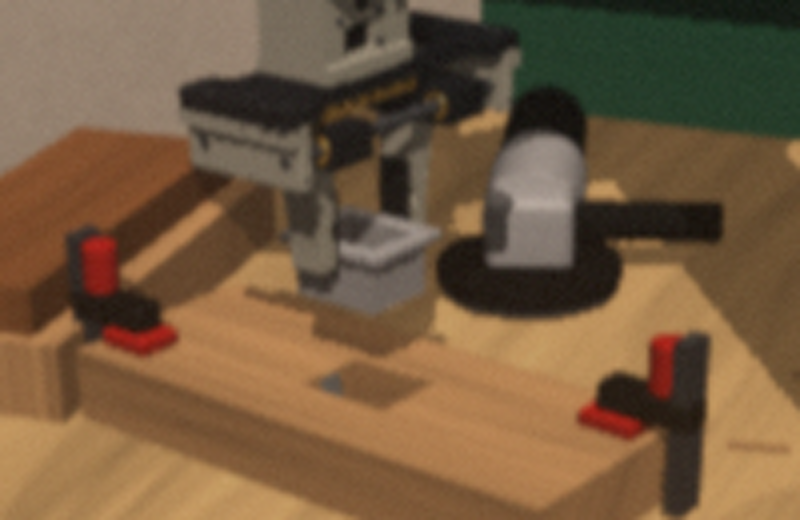

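```bash
python3 - <<'E'
import cv2
im=cv2.imread('pics/w9.png')
cv2.imwrite('pics/w9c.png',cv2.resize(im[190:270,270:380],None,fx=7,fy=7,interpolation=cv2.INTER_CUBIC))
E
```

```text
(no output)
```

View pics/w9c.png

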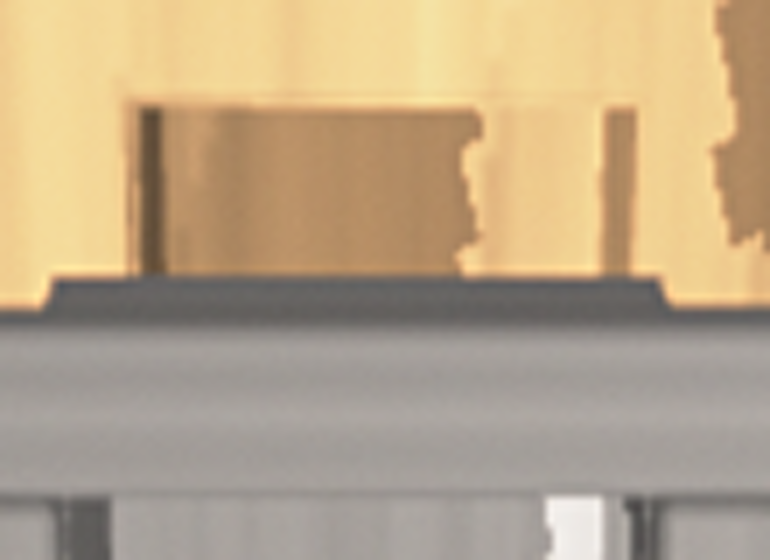

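```bash
python3 - <<'E'
from h import *
c=cam('wrist');s=sensors.get_state(); M=Rm(s['eef_rot']); t=s['tcp_pos']
w=lambda q:(np.array(q)+.5)/7-.5+(270,190)
P=ray(c,w([(127,104),(638,104),(130,270),(631,270)]),.044); print('pocket',((P-t)@M*1e3).round(1))
Q=ray(c,w([(55,278),(660,278)]),t[2]-.0228); print('cup',((Q-t)@M*1e3).round(1))
p=M.T@(np.array([.56866,-.17567,.044])-t); print('w1 est',p*1e3); print('scene est',M.T@(np.array([.566,-.1735,.044])-t)*1e3)
E
```

```text
pocket [[ 79.   29.4 -20.9]
 [ 79.   29.4  27. ]
 [ 79.   13.2 -21. ]
 [ 79.   13.2  26.8]]
cup [[ 22.8  28.7 -21.3]
 [ 22.8  28.7  22.8]]
w1 est [79.04412204  0.709203    0.93325459]
scene est [79.04420574 -2.40177856 -0.51805299]
```

```bash
python3 -m handwheel '[1,0,0,0, 2,0,0,0, 3,-0.05,0.2,0, 4,-0.05,0.2,0, 4.6,-0.05,0.2,0, 4.8,-0.05,0.2,0, 4.8,-0.05,0.2,0, 4.8,-0.05,0.2,0, 4.8,-0.05,0.2,0, 4.8,-0.05,0.2,0]'; python3 - <<'E'
from h import *
c=cam('wrist','w10'); crop(c,'w10c',250,200,140,70,5.5)
c2=cam('side'); crop(c2,'s10c',280,150,100,80,7)
c2=cam('scene'); crop(c2,'c10c',180,150,100,80,7)
s=sensors.get_state(); print(s['tcp_pos'],c['xyz'],c['rotation'])
E
```

```text
time_s: 18.8
tcp_pos: [0.5674, -0.1764, 0.0753]
eef_rot: [101.3, 90.0, -2.9]
contact_force: [-0.1, -0.2, -3.1]
gripper_width: 0.0576
[ 0.56724905 -0.17639533  0.0751403 ] [ 0.64595099 -0.19709805  0.23453512] [ 1.62874712e+02  2.53108538e-02 -1.04185320e+02]
```

View pics/w10c.png

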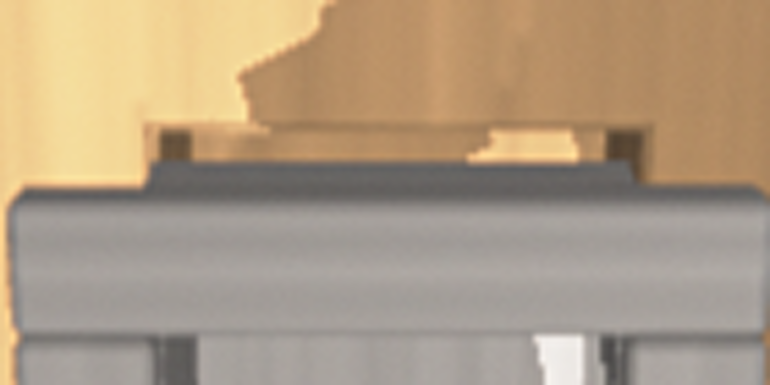

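View pics/s10c.png

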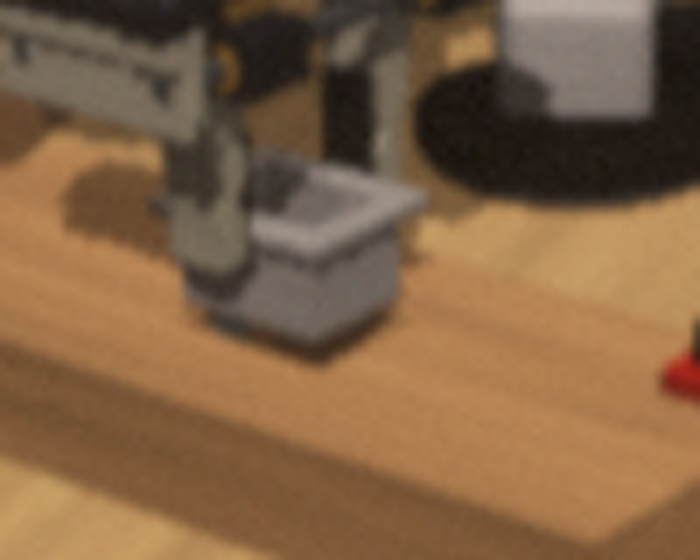

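View pics/c10c.png

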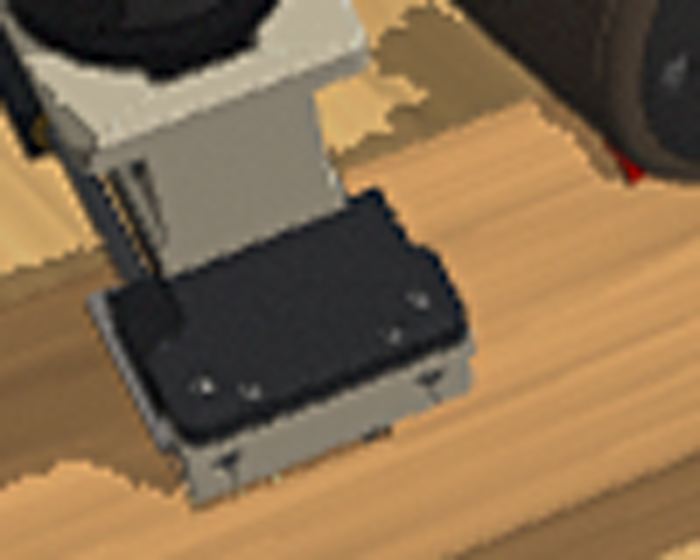

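```bash
python3 - <<'E'
from h import *
c=cam('wrist');s=sensors.get_state(); M=Rm(s['eef_rot']); t=s['tcp_pos']
w=lambda q:(np.array(q)+.5)/5.5-.5+(250,200)
P=ray(c,w([(146,123),(652,123),(147,160),(648,170)]),.044); print('pocket',((P-t)@M*1e3).round(1))
Q=ray(c,w([(150,164),(634,164)]),t[2]-.0228); print('cup',((Q-t)@M*1e3).round(1)); print(t)
E
```

```text
pocket [[ 31.1  30.3 -22.9]
 [ 31.1  30.3  26. ]
 [ 31.1  26.6 -22.9]
 [ 31.1  25.6  25.8]]
cup [[ 22.8  28.6 -21.6]
 [ 22.8  28.6  23.4]]
[ 0.56728789 -0.17638227  0.07511862]
```

```bash
python3 -m handwheel '[0.2,0,0.05,0, 0.4,0,0.05,0, 0.6,0.01,0.05,0, 0.8,0.01,0.05,0, 0.9,0.01,0.05,0, 1.0,0.01,0.05,0, 1.1,0.01,0.05,0, 1.2,0.01,0.05,0, 1.2,0.01,0.05,0, 1.2,0.01,0.05,0]'
```

```text
time_s: 20.25
tcp_pos: [0.5672, -0.1769, 0.0631]
eef_rot: [84.6, 90.0, -19.6]
contact_force: [0.3, -0.3, -3.5]
gripper_width: 0.0577
```

```bash
python3 -m handwheel '[0.2,0,0,0, 0.4,0,0,0, 0.6,0,0,0, 0.8,0,0,0, 1.0,0,0,0, 1.2,0,0,0, 1.4,0,0,0, 1.5,0,0,0, 1.5,0,0,0, 1.5,0,0,0]'; python3 - <<'E'
from h import *
c=cam('side'); crop(c,'s11',280,150,100,80,7)
c=cam('wrist','w11')
E
```

```text
time_s: 21.5
tcp_pos: [0.5671, -0.177, 0.0481]
eef_rot: [-62.5, 90.0, -166.7]
contact_force: [-5.4, 0.5, 3.1]
gripper_width: 0.0579
```

View pics/s11.png

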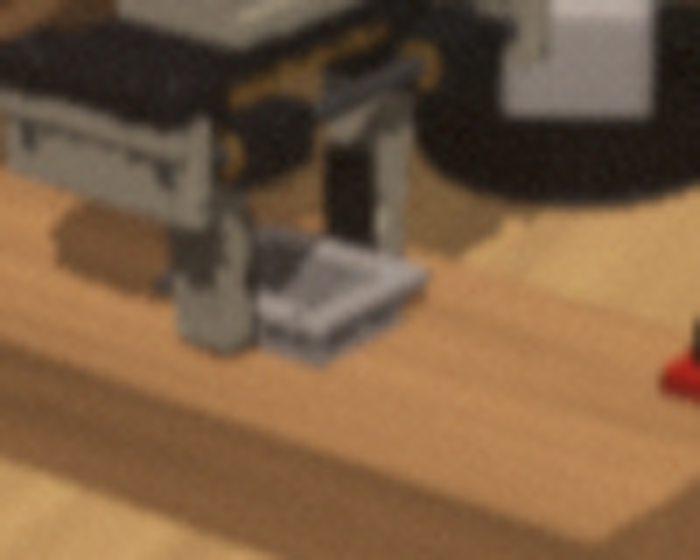

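View pics/w11.png

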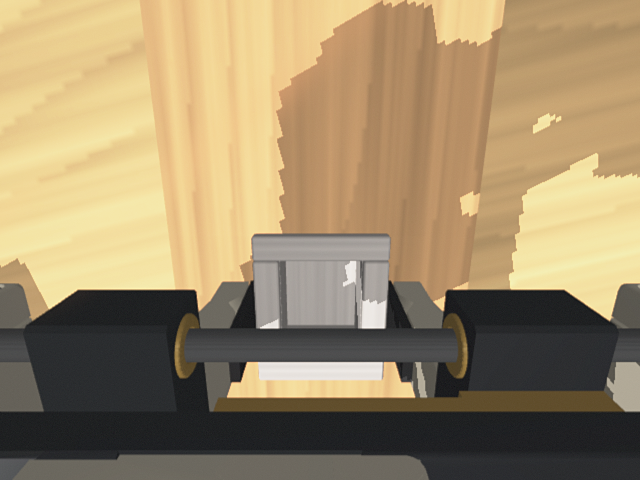

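```bash
python3 -m handwheel '[0,0,0,0, 0,0,0,0, 0,0,0,0, 0,0,0,0, -0.5,0,0,0, -1.5,0,0,0, -2.5,0,0,0, -4,0,0,0, -4,0,0,0, -4,0,0,0]' 7.5 && python3 -m handwheel '[0,0,0,0, 0,0,0,0, 0,0,0,0, 0,0,0,0, 0,0,0,0, 0,0,0,0, 0,0,0,0, 0,0,0,0, 0,0,0,0, 0,0,0,0]' 4.0; python3 - <<'E'
from h import *
c=cam('side'); crop(c,'s12',280,150,100,80,7)
c=cam('wrist','w12')
E
```

```text
time_s: 22.85
tcp_pos: [0.5671, -0.1768, 0.0882]
eef_rot: [137.2, 90.0, 33.0]
contact_force: [-0.2, -0.3, -1.0]
gripper_width: 0.0752
time_s: 24.1
tcp_pos: [0.5672, -0.1769, 0.0881]
eef_rot: [155.9, 90.0, 51.7]
contact_force: [0.6, -1.0, -0.2]
gripper_width: 0.0397
```

View pics/s12.png

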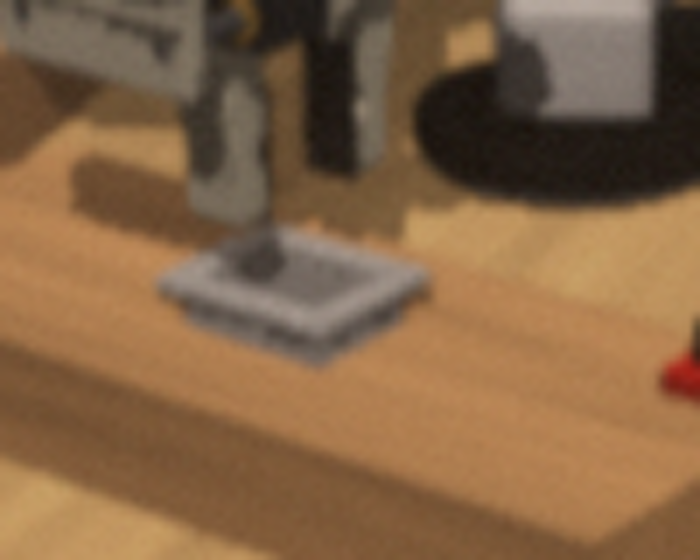

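View pics/w12.png

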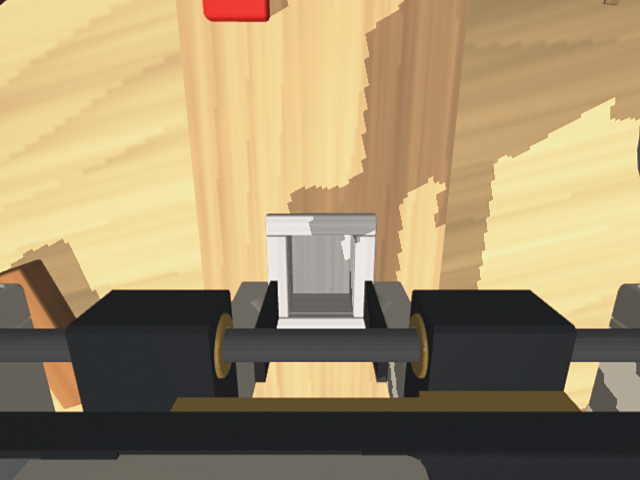

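The pull rests level, about 10 mm proud. I'll push it home with the fingertips on both rim sides.

```bash
python3 -m handwheel '[1,0,0,0, 2,0,0,0, 2.4,0,0,0, 2.7,0,0,0, 3.0,0,0,0, 3.2,0,0,0, 3.4,0,0,0, 3.6,0,0,0, 3.7,0,0,0, 3.75,0,0,0]'; python3 -m handwheel '[0.05,0,0,0, 0.05,0,0,0, 0.1,0,0,0, 0.1,0,0,0, 0.1,0,0,0, 0.1,0,0,0, 0.1,0,0,0, 0.1,0,0,0, 0.1,0,0,0, 0.1,0,0,0]';python3 - <<'E'
from h import *
c=cam('side'); crop(c,'s13',280,150,100,80,7)
E
```

```text
time_s: 25.45
tcp_pos: [0.5669, -0.1768, 0.0503]
eef_rot: [-86.2, 90.0, 169.6]
contact_force: [-1.6, 1.6, 6.5]
gripper_width: 0.0398
time_s: 26.7
tcp_pos: [0.567, -0.1768, 0.0503]
eef_rot: [-61.9, 90.0, -166.1]
contact_force: [-4.1, 2.2, 10.0]
gripper_width: 0.0401
```

View pics/s13.png

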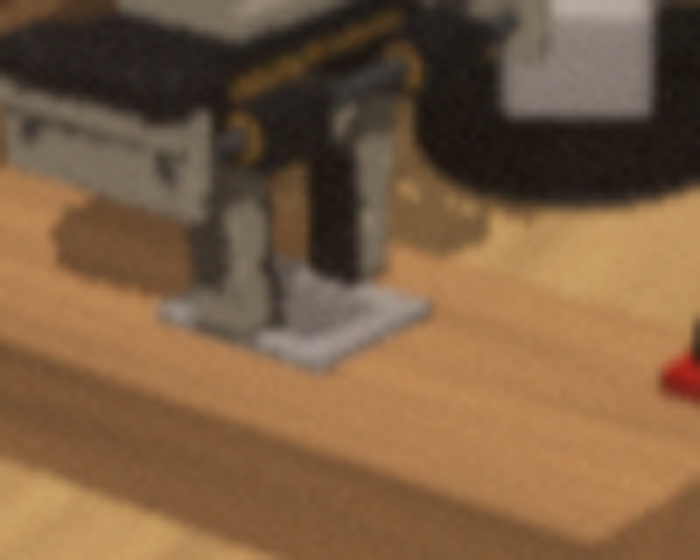

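```bash
python3 -m handwheel '[0.03,0,0,0, 0.06,0,0,0, 0.1,0,0,0, 0.12,0,0,0, 0.15,0,0,0, 0.15,0,0,0, 0.15,0,0,0, 0.15,0,0,0, 0.15,0,0,0, 0.15,0,0,0]'
```

```text
time_s: 28.0
tcp_pos: [0.567, -0.1768, 0.0502]
eef_rot: [67.0, 90.0, -37.1]
contact_force: [-8.4, 3.7, 22.9]
gripper_width: 0.0403
```

The force rose to 23 N without any further travel, so the pull is bottomed on the wood. Now I'll retreat upwards and look.

```bash
python3 -m handwheel '[-0.5,0,0,0, -1.5,0,0,0, -4,0,0,0, -8,0,0,0, -12,0,0,0, -15,0,0,0, -18,0,0,0, -18,0,0,0, -18,0,0,0, -18,0,0,0]'; python3 - <<'E'
from h import *
c=cam('side'); crop(c,'s14',280,150,100,80,7)
c=cam('wrist','w14'); crop(c,'w14c',260,150,120,100,6); print(c['xyz'],c['rotation'])
c=cam('scene'); crop(c,'c14',170,160,110,85,7); crop(c,'c14s',260,340,90,80,4)
E
```

```text
time_s: 29.25
tcp_pos: [0.5667, -0.1768, 0.227]
eef_rot: [-82.6, 89.9, 173.2]
contact_force: [-0.1, 0.7, -0.0]
gripper_width: 0.0401
[ 0.64569486 -0.1975978   0.386086  ] [ 1.62748864e+02  3.31055351e-04 -1.04191128e+02]
```

View pics/s14.png

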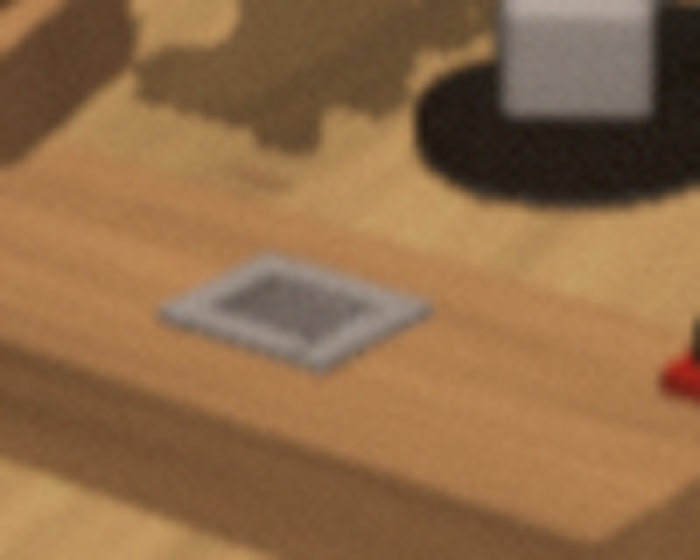

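View pics/w14c.png

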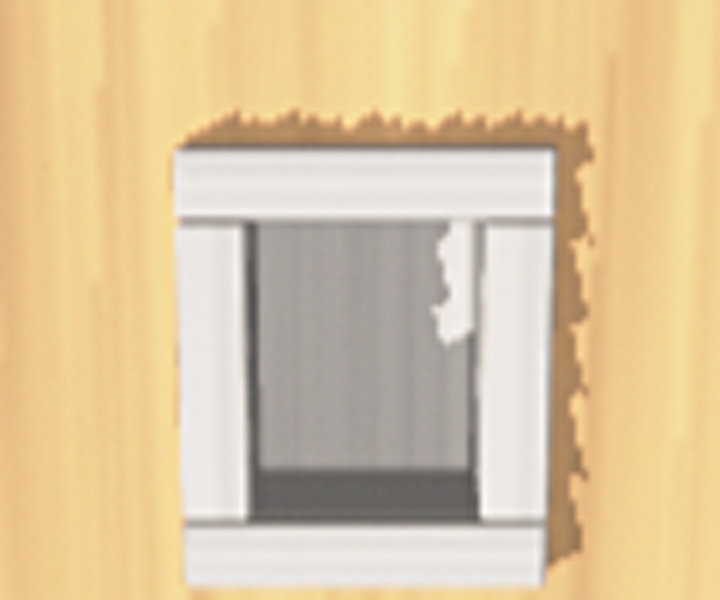

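View pics/c14.png

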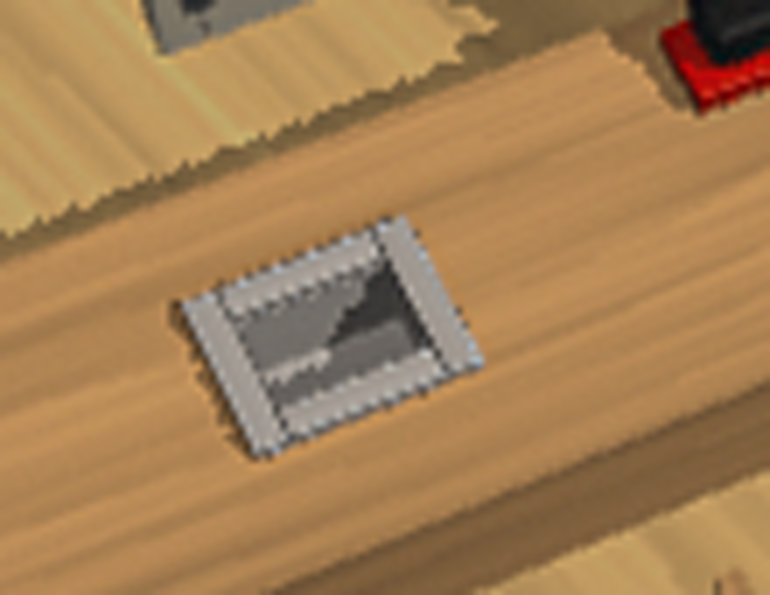

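View pics/c14s.png

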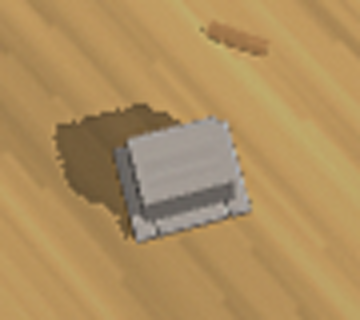

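The rim lies flush all round in the side, scene and wrist views. Its side-view corners, (430,305) and (320,368) in the crop, are the same as while it was being pressed, so it did not spring back. The small pull has not moved.

```bash
python3 - <<'E'
from plant import workorder
print(workorder.close_job())
E
```

```text
the job is handed in; nothing more can be done
None
```

The larger pull is in the stile's pocket, open side up and pushed home, and I handed the job in at about 29 s of the 72 s allowed. The hand-in gave no verdict.

**What I did:** I gripped the rim lightly near one long edge. I swung the pull over on the bench until it lay open side up, then regripped it by its 58 mm sides and lowered it into the pocket. After releasing it about 10 mm proud, I pressed it home with the fingertips on both long rim sides.

**Last checks:**
- **Seating:** while pressing, the fingertips stopped at z = 50.2 mm, against an expected 50 mm for a seated rim. Force rose to 23 N with no further travel.
- **After letting go:** the rim looks flush and square in all three views and did not spring back. The gripper is about 18 cm above it and touching nothing, and the small pull looks unmoved.

**Not measured:** I judged the final centring and squareness by eye. The camera estimates of the pocket's position differed by about 3 mm, so I aligned the cup to the pocket in the wrist picture before inserting it. A sideways force of about 9 N was present during the final push and gone after I let go.

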